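# Clamp a glass gel cassette in the casting stand

### The arm

A 6-joint arm with a two-finger parallel gripper is mounted at the origin on the work surface. World frame = base frame: x ahead of the robot, y to its left, z up, the work surface at z = 0. Lengths are in m, angles in rad, forces in N, time in s.
With the tool pointing down it reaches from about 0.3 to 0.775 m from the base axis. Payload 14.6 kg.
Tool frame: the origin (TCP) lies at the very end of the fingers, on their centre line; the grasp point (between the pads) lies 19 mm behind it; y points along the fingers, x is the direction in which the jaws open and shut, and the axes are right-handed (so a half turn about y gives the same grasp; the last joint's range is limited). The gripper opens to 94 mm and grips with 3 to 60 N. Pads are 16 mm wide; open, the fingers measure 119 mm over their backs; the gripper's body (75 mm by 177 mm) begins 78 mm behind the grasp point.
Start: joints at [-1.324, 0.3, 1.521, -0, 1.321, -0.067], TCP at [0.17, -0.523, 0.175] pointing down, gripper open.
Joint ranges: [-3.03, 3.03], [-0.79, 2.21], [0.23, 2.52], [-1.04, 4.18], [0, 3.07], [-2.55, 2.55]. Speed limits (rad/s): [2.22, 2.22, 2.57, 3.14, 3.14, 3.14].

### API

Orientations are given as [roll, pitch, yaw] about the fixed x, y, z axes, in that order (R = Rz(yaw) Ry(pitch) Rx(roll)).
In Python, from station import * gives the robot as it stands.
- The arm moves only by the tool send_rows, never from a script. Its argument "series" is text: rows parted by semicolons, each of 7 numbers parted by spaces: the turn, a rotation vector about the tool's x, y, z in units of 5 degrees (1.0 is 5 degrees), then the shift along the tool's x, y, z in cm, then the opening, from -1 (shut) to 1 (fully open). A call has exactly 10 rows; each row is the pose to reach, as a shift and turn from the pose commanded when the call began, along the tool's axes at that moment; what a row does not reach only later rows make up. A row lasts 1/12 s, in which the tool goes at most 41.7 mm and 7.16 degrees, less where a joint would pass 70% of its speed; a pose out of reach is approached as far as the arm can. A call with a gripper value outside its range is refused whole. The fingers move at their own pace and stop on an object; "newtons" is the grip in N (left out, the last holds). Time passes only in rows, so rows that repeat a pose let the fingers close, or fill a call up. It gives the time, the measured TCP pose, the force and the opening at its end, in the units of the state.
- get_obs(): the state, without advancing time (a new reading comes with each control period).
- camera(name): name is "scene" or "top" or "wrist"; returns the picture (420x560x3 uint8, red, green, blue); there is no depth.
- camera_info(name): a dict with "K" (3x3 intrinsics, pixels), "R" (3x3) and "t" (3): a world point X has camera coordinates R X + t; the wrist camera has in their place "mount" (4x4, takes a point from camera to tool coordinates, whose origin is the TCP and whose axes are the tool frame's). Camera axes: x right, y down, z forward; pixel columns grow to the right and rows downward; lengths in m; the calibration is good to about 2 mm. A picture is of the moment at which its call begins: read the wrist's pose just before it. camera_info takes no time and is no camera call.
- hand_in(): hands the job in, once; it reports no verdict.
The state is a dict: "time_s": time; "qpos": joint angles; "joint_vel": joint speeds; "tau": joint torques, N m; "ee_pos": TCP position; "eef_rot": TCP orientation; "force": force on the tool from outside, world axes, zero at the start; "moment": the same for the moment, N m; "grip_width": finger opening in m.
Only numpy, scipy, OpenCV 4.12 (cv2) and the standard library are available. Lean on these libraries where they do the work, as an engineer would, in place of code of your own. Each camera call takes 0.05 s, during which the arm holds its last target. There are 200 camera calls.

### The job

Draw the large glass gel cassette (the full-width, full-height one) up out of the drying rack, lower it gently into the slot of the casting stand until it stands fully home on the seal, then push the stand's captive clamp screw-knob in and turn it clockwise until it comes to its stop, so that it stays in by itself. Leave the two other cassettes and the bottles where they are.

Things in the scene. Friction and masses are not known exactly. Their poses are not given: they have to be found in the camera images.
- cassette: The large glass gel cassette, the one to move: two pale glass plates with white spacers along the sides and bottom, one rigid flat panel 8 mm thick (x), 100 mm wide (y), 120 mm tall (z), about 0.22 kg. Origin: centre of its bottom edge, z up. It starts upright in one of the three rack slots, its bottom 12 mm above the table. Front and back are alike.
- cassette_top (a point): Centre of the large cassette's top edge, 120 mm above its origin; take the cassette here, across its 8 mm thickness.
- short_cassette: Bystander in another rack slot: same make, 8 mm thick, 100 mm wide but only 85 mm tall. Origin and axes as for the large cassette.
- narrow_cassette: Bystander in another rack slot: same make, 8 mm thick, 120 mm tall but only 70 mm wide. Origin and axes as for the large cassette.
- rack: Fixed white drying rack, base 165 mm (x) by 112 mm (y), its top 12 mm high. Three slots at x = -46, 0 and +46 mm, each between round pegs 6 mm thick that rise to 60 mm above the table at y = -30 and +30 mm, with 10 mm between the two pegs of a pair. Origin at table level under its centre. Which cassette is in which slot varies.
- stand: Fixed gel-casting stand, white base reaching 90 mm in front of the slot (-x, the knob side), 35 mm behind it and 75 mm to each side. Origin at table level under the slot's centre, z up. The slot runs along y. Behind it a white backing plate, 10 mm thick, to 84 mm height; in front an aluminium clamp block 68 mm wide, to 72 mm, its front sloping down at 40 degrees; side guides to 72 mm.
- slot_floor (a point): Centre of the slot's floor (a dark seal), 16 mm above the table: the cassette's origin belongs here, 1.5 mm further back once clamped. Axes as the stand. The slot is 11 mm wide (x) and 104 mm long (y).
- slot_mouth (a point): Centre of the slot's mouth, 56 mm above its floor. The mouth is flared by about 5 mm, over a depth of about 8 to 10 mm, on all four sides. The knob rises to 115 mm above the table at 35 to 90 mm in front of here, so fingers opened wide would hit it when they let the cassette go.
- knob_grip (a point): Centre of the clamp screw's black fluted knob, round, 36 mm across, 20 mm high (10 mm either side of this point), to be gripped at any angle about its axis. Its z is the screw's axis, outward: up and towards the stand's -x, 40 degrees from vertical. Screw out: 58 mm in front of the slot, 94 mm above the table, 40 mm off the sloping face; a brass bush 32 mm across and 14 mm high lies between.
- clamp_push (a joint): How far the screw is in along its axis, m: 0 fully out, at most 0.011. A spring (2.4 N at first, 0.6 N more per mm) pushes it out again until the thread has hold. Its rubber pad meets a seated cassette at about 0.0088.
- clamp_turn (a joint): Turn of the knob, rad, growing clockwise as seen looking at the knob along its axis; -0.5 to 2.0 (the stop), light friction. Starts between -0.35 and 0.3. Screw out: blocked beyond 0.55. Pushed in 8 mm or more it turns on; beyond about 0.7 the thread holds it in by itself at about 0.007 m and draws it in to about 0.009 m at the stop. It may be turned in several grips.
- wash_bottle: Bystander: white wash bottle, 64 mm in diameter, 185 mm tall, 0.35 kg, origin at the centre of its foot.
- dropper_bottle: Bystander: small amber dropper bottle, 24 mm in diameter, 76 mm tall, 30 g, origin at the centre of its foot.
Not all that is in view belongs to the job. What is shaped like the stand but purple is not meant.

How it is judged:
By the outcome, as a careful person would: the job done as asked, in the order asked, and still so for the second after the job is handed in, with the robot touching nothing.
It also fails if it takes over 67 s, if anything falls off the work surface, if the arm or the gripper's body presses on something with over 40 N, if the wrist force passes 120 N, or if a joint passes its speed limit or range.

## Working session

There is one attempt and no reset: what is moved stays moved. The work goes in short steps, Python scripts to look and compute and a tool call to move; the robot and the scene stay as the last step left them, time stands still between calls to the robot, and variables do not carry over. Pictures are saved under pics/ and viewed, on a budget of 10 in all, crops included, one or two more only if the job needs it, and the job is handed in when it is done.

Besides the shell and the picture viewer there is one more tool, called after "Call:" as name(argument=value, ...) on one line, values as JSON. send_rows: Moves the arm, as the interface text tells. Its arguments: {"type":"object","properties":{"series":{"type":"string"},"newtons":{"type":"number"}},"required":["series"]}

```bash
ls; mkdir -p pics; python3 - <<'E'
from station import *
import cv2,numpy as np
np.set_printoptions(precision=4,suppress=True)
o=get_obs();print(o)
a=camera("scene");b=camera("top")
for n,i in(("scene",a),("top",b)):
    cv2.imwrite(f"pics/{n}0.png",i[:,:,::-1])
for n in("scene","top","wrist"):print(n,camera_info(n))
E
```

```text
pics
{'time_s': 0.0, 'qpos': array([-1.3236,  0.3005,  1.5216, -0.    ,  1.3207, -0.0666]), 'joint_vel': array([ 0.0006, -0.0011,  0.0014,  0.0002,  0.001 ,  0.0002]), 'tau': array([  0.0026, -53.1798, -35.2729,   0.0709,   0.0244,  -0.0001]), 'ee_pos': array([ 0.1697, -0.5228,  0.174 ]), 'eef_rot': array([-1.5707,  0.0012, -1.257 ]), 'force': array([ 0.2119,  0.7234, -0.1335]), 'moment': array([-0.0092, -0.0592, -0.0261]), 'grip_width': 0.09382187657058534}
scene {'K': array([[404.776 ,   0.    , 278.0523],
       [  0.    , 404.776 , 208.4054],
       [  0.    ,   0.    ,   1.    ]]), 'R': array([[ 0.8789,  0.4769, -0.0077],
       [ 0.3208, -0.6031, -0.7303],
       [-0.3529,  0.6394, -0.6831]]), 't': array([-0.5244, -0.08  ,  1.1111])}
top {'K': array([[485.4495,   0.    , 282.4057],
       [  0.    , 485.4495, 209.6655],
       [  0.    ,   0.    ,   1.    ]]), 'R': array([[-0.0002, -1.    ,  0.0048],
       [-0.9935, -0.0003, -0.1135],
       [ 0.1135, -0.0048, -0.9935]]), 't': array([0.0477, 0.5763, 1.1815])}
wrist {'K': array([[323.4214,   0.    , 275.0303],
       [  0.    , 323.4214, 207.2594],
       [  0.    ,   0.    ,   1.    ]]), 'mount': array([[ 1.    ,  0.0004, -0.0003,  0.0001],
       [ 0.0004, -0.2621,  0.965 , -0.2105],
       [ 0.0003, -0.965 , -0.2621,  0.076 ],
       [ 0.    ,  0.    ,  0.    ,  1.    ]])}
```

View pics/scene0.png

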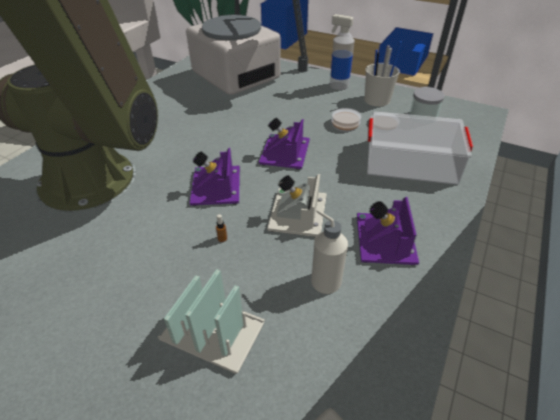

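View pics/top0.png

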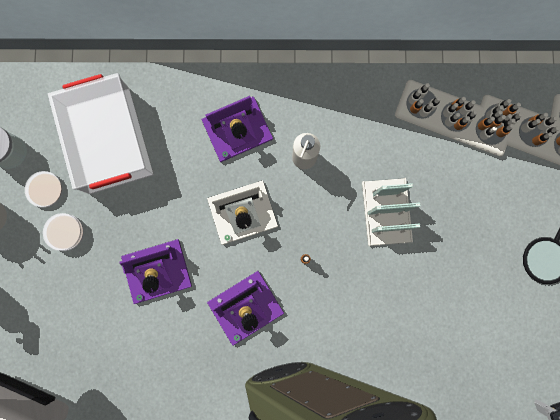

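Scene view: the white stand is at (297,212), with purple decoys around it, and the rack is at (212,325). Top view: the stand is at (243,212) and the rack at (388,212). The cassette candidates in the top view are at rows 188, 208 and 228, so I'll enlarge those.

```bash
python3 - <<'E'
import cv2,numpy as np
s=cv2.imread("pics/scene0.png");t=cv2.imread("pics/top0.png")
A=cv2.resize(s[265:370,155:275],(457,400),interpolation=cv2.INTER_CUBIC)
B=cv2.resize(t[170:260,355:430],(333,400),interpolation=cv2.INTER_CUBIC)
C=cv2.resize(t[170:250,200:290],(400,356)[:2] and (337,200),interpolation=cv2.INTER_CUBIC)
C=cv2.resize(t[175:250,200:290],(240,200),interpolation=cv2.INTER_CUBIC)
D=cv2.resize(s[160:245,255:345],(212,200),interpolation=cv2.INTER_CUBIC)
im=np.zeros((600,790,3),np.uint8);im[:400,:457]=A;im[:400,457:790]=B;im[400:,:240]=C;im[400:,240:452]=D
cv2.imwrite("pics/crop1.png",im)
E
```

```text
(no output)
```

View pics/crop1.png

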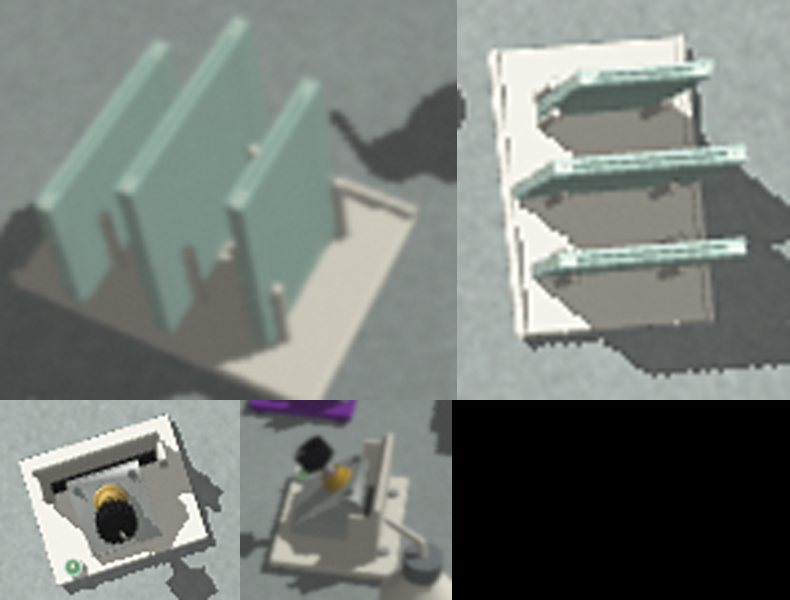

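The middle cassette (top rows 205–208) is full width and full height. The near one (row 228) is shorter and the far one (row 188) is narrower. Next I'll measure.

```bash
cat > h.py <<'E'
from station import *
import numpy as np,cv2
from scipy.optimize import least_squares
from scipy.spatial.transform import Rotation as Ro
np.set_printoptions(precision=4,suppress=True)
def cam(name,o=None):
    c=camera_info(name)
    if name!="wrist": return c["K"],c["R"],c["t"]
    T=np.eye(4);T[:3,:3]=Ro.from_euler("xyz",o["eef_rot"]).as_matrix();T[:3,3]=o["ee_pos"]
    M=np.linalg.inv(T@c["mount"]);return c["K"],M[:3,:3],M[:3,3]
def proj(C,X):
    p=(C[1]@np.atleast_2d(X).T).T+C[2];p=p@C[0].T;return p[:,:2]/p[:,2:]
def back(C,uv,z):
    d=C[1].T@np.linalg.inv(C[0])@np.array([*uv,1]);c=-C[1].T@C[2];return c+d*(z-c[2])/d[2]
def pose2(p,L):
    L=np.atleast_2d(L);c,s=np.cos(p[2]),np.sin(p[2])
    return np.c_[p[0]+c*L[:,0]-s*L[:,1],p[1]+s*L[:,0]+c*L[:,1],L[:,2]]
def fit(obs,p0):  # obs: list of (C,uv,localpoint)
    f=lambda p:np.concatenate([proj(C,pose2(p,l))[0]-uv for C,uv,l in obs])
    r=least_squares(f,p0,loss="soft_l1");return r.x,r.fun.reshape(-1,2)
E
python3 - <<'E'
from h import *
T=cam("top");S=cam("scene")
b=lambda x,y:(355+(x-457)/4.44,170+y/4.44)
a=lambda x,y:(155+x/3.808,265+y/3.808)
c=lambda x,y:(200+x/2.667,175+(y-400)/2.667)
m1,m2=b(558,160),b(745,154)
P,Q=back(T,m1,.132),back(T,m2,.132);print("mid top",P,Q,np.linalg.norm(P-Q))
for n,u,v,z in(("near120",(540,272),(745,246),.132),("near85",(540,272),(745,246),.097),("far120",(585,75),(712,68),.132)):
    p,q=back(T,b(*u),z),back(T,b(*v),z);print(n,p,q,np.linalg.norm(p-q))
u=[back(T,b(*k),.012) for k in((492,52),(682,38),(712,320),(522,337))]
print("rack",u,np.mean(u,0),[np.linalg.norm(u[i]-u[i-1]) for i in range(4)])
print("scene mid top check",[proj(S,p) for p in (P,Q)],a(127,190),a(240,25))
for z in(.01,.016):
    u=[back(T,c(*k),z) for k in((20,462),(168,415),(213,548),(62,585))]
    print("stand",z,np.array(u),[np.linalg.norm(u[i]-u[i-1]) for i in range(4)])
    d=u[1]-u[0];print("yaw",np.arctan2(d[1],d[0])+np.pi/2)
print("knob",back(T,c(116,522),.094+.006))
E
```

```text
mid top [ 0.5734 -0.171   0.132 ] [ 0.5765 -0.2681  0.132 ] 0.09713585698215198
near120 [ 0.5153 -0.1605  0.132 ] [ 0.5287 -0.2666  0.132 ] 0.10696709627104516
near85 [ 0.5177 -0.1672  0.097 ] [ 0.5316 -0.2767  0.097 ] 0.11034894726865631
far120 [ 0.6179 -0.1861  0.132 ] [ 0.6217 -0.2524  0.132 ] 0.06638115556441306
rack [array([ 0.6508, -0.1587,  0.012 ]), array([ 0.6591, -0.2687,  0.012 ]), array([ 0.4963, -0.2811,  0.012 ]), array([ 0.4866, -0.1726,  0.012 ])] [ 0.5732 -0.2203  0.012 ] [np.float64(0.1647822302082873), np.float64(0.11036692501913503), np.float64(0.16326899266997935), np.float64(0.10890966006314862)]
scene mid top check [array([[219.276, 271.583]]), array([[186.2622, 315.0841]])] (188.35084033613447, 314.8949579831933) (218.02521008403363, 271.5651260504202)
stand 0.01 [[0.6081 0.2389 0.01  ]
 [0.6538 0.0974 0.01  ]
 [0.5257 0.0541 0.01  ]
 [0.4906 0.1971 0.01  ]] [np.float64(0.12476376101274042), np.float64(0.14865728807088557), np.float64(0.13525633904347226), np.float64(0.1472582756465542)]
yaw 0.31238258204528857
stand 0.016 [[0.6073 0.238  0.016 ]
 [0.6528 0.0972 0.016 ]
 [0.5253 0.0541 0.016 ]
 [0.4903 0.1964 0.016 ]] [np.float64(0.12415468251385728), np.float64(0.14793156485501513), np.float64(0.1345960373077735), np.float64(0.14653938220545498)]
yaw 0.312382582045289
knob [0.5423 0.1397 0.1   ]
```

```bash
cat >> h.py <<'E'
def Rdown(yaw): return Ro.from_euler("xyz",[-np.pi/2,0,yaw])
def plan(pos,R):
    o=get_obs();R0=Ro.from_euler("xyz",o["eef_rot"])
    print("turn",(R0.inv()*R).as_rotvec(degrees=True)/5,"shift cm",R0.inv().apply(np.array(pos)-o["ee_pos"])*100)
E
python3 - <<'E'
from h import *
plan([.575,-.22,.21],Rdown(.06))
T=cam("top");print("bottles",back(T,(306,135),.185),back(T,(306,259),.076))
E
```

```text
turn [ -0.0087 -15.0916  -0.0099] shift cm [-16.3029  -3.5758  47.8998]
bottles [ 0.7261 -0.0041  0.185 ] [ 0.4529 -0.0083  0.076 ]
```

Call:
send_rows(series="0 -15.1 0 -16.3 -3.6 47.9 1;0 -15.1 0 -16.3 -3.6 47.9 1;0 -15.1 0 -16.3 -3.6 47.9 1;0 -15.1 0 -16.3 -3.6 47.9 1;0 -15.1 0 -16.3 -3.6 47.9 1;0 -15.1 0 -16.3 -3.6 47.9 1;0 -15.1 0 -16.3 -3.6 47.9 1;0 -15.1 0 -16.3 -3.6 47.9 1;0 -15.1 0 -16.3 -3.6 47.9 1;0 -15.1 0 -16.3 -3.6 47.9 1")

```text
time_s: 0.93
ee_pos: [0.504, -0.2726, 0.2041]
eef_rot: [-1.571, 0.0, -0.001]
force: [0.1, -0.6, 0.1]
grip_width: 0.0938
```

```bash
python3 - <<'E'
from h import *
plan([.598,.157,.22],Rdown(.31));plan([.575,-.22,.21],Rdown(.06))
E
```

```text
turn [-0.0024 -3.5612 -0.0035] shift cm [ 9.3678 -1.5888 42.969 ]
turn [-0.0019 -0.6964 -0.0038] shift cm [ 7.0972 -0.5939  5.2671]
```

Call:
send_rows(series="0 -0.7 0 7.1 -0.6 5.3 1;0 -0.7 0 7.1 -0.6 5.3 1;0 -0.7 0 7.1 -0.6 5.3 1;0 -0.7 0 7.1 -0.6 5.3 1;0 -0.7 0 7.1 -0.6 5.3 1;0 -0.7 0 7.1 -0.6 5.3 1;0 -0.7 0 7.1 -0.6 5.3 1;0 -0.7 0 7.1 -0.6 5.3 1;0 -0.7 0 7.1 -0.6 5.3 1;0 -0.7 0 7.1 -0.6 5.3 1")

```text
time_s: 1.77
ee_pos: [0.5737, -0.2223, 0.2103]
eef_rot: [-1.571, -0.0, 0.053]
force: [0.8, 0.1, -0.1]
grip_width: 0.0939
```

```bash
python3 - <<'E'
from h import *
o=get_obs();i=camera("wrist");print(o["ee_pos"],o["eef_rot"])
np.save("pics/w1.npy",np.r_[o["ee_pos"],o["eef_rot"]])
cv2.imwrite("pics/w1.png",i[:,:,::-1])
plan([.598,.157,.22],Rdown(.31))
E
```

```text
[ 0.5737 -0.2223  0.2103] [-1.5709 -0.0002  0.0533]
turn [ 0.0009 -2.9385  0.0012] shift cm [ 4.4449 -0.9779 37.7318]
```

View pics/w1.png

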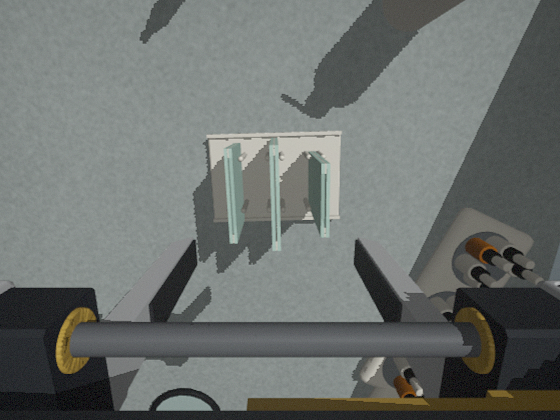

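The wrist view shows the middle cassette's top edge running from (275,140) to (277,249), centred between the jaws. Next is the stand view.

Call:
send_rows(series="0 -2.9 0 4.4 -1 37.7 1;0 -2.9 0 4.4 -1 37.7 1;0 -2.9 0 4.4 -1 37.7 1;0 -2.9 0 4.4 -1 37.7 1;0 -2.9 0 4.4 -1 37.7 1;0 -2.9 0 4.4 -1 37.7 1;0 -2.9 0 4.4 -1 37.7 1;0 -2.9 0 4.4 -1 37.7 1;0 -2.9 0 4.4 -1 37.7 1;0 -2.9 0 4.4 -1 37.7 1")

```text
time_s: 2.65
ee_pos: [0.5971, 0.1628, 0.2201]
eef_rot: [-1.57, -0.0, 0.312]
force: [-0.1, -0.3, -0.2]
grip_width: 0.0943
```

```bash
python3 - <<'E'
from h import *
o=get_obs();i=camera("wrist");print(o["ee_pos"],o["eef_rot"],np.abs(o["joint_vel"]).max())
np.save("pics/w2.npy",np.r_[o["ee_pos"],o["eef_rot"]])
cv2.imwrite("pics/w2.png",i[:,:,::-1])
w=cv2.imread("pics/w1.png").astype(int).sum(2)
for r in(150,170,190,210,230,245):print(r,w[r,262:292])
c=i[90:310,130:420][:,:,::-1];cv2.imwrite("pics/w2c.png",cv2.resize(c,None,fx=2.7,fy=2.7,interpolation=cv2.INTER_CUBIC))
E
```

```text
[0.5971 0.1628 0.2201] [-1.5698 -0.0004  0.3118] 0.023137957479511844
150 [356 348 357 344 355 356 335 463 550 536 546 567 560 541 537 535 557 572
 567 560 569 577 573 572 570 573 574 572 574 571]
170 [359 345 349 347 361 354 345 397 491 530 525 477 360 461 539 539 545 565
 573 569 575 577 575 564 551 477 347 347 346 355]
190 [348 349 348 359 349 340 357 342 426 504 528 516 436 391 487 527 532 468
 339 354 352 355 341 350 341 353 342 352 354 356]
210 [346 343 345 338 334 320 341 353 350 454 528 523 477 363 432 521 525 492
 385 320 346 355 327 328 347 351 348 352 348 343]
230 [261 265 262 271 268 263 255 247 235 315 465 533 509 427 340 472 528 532
 441 240 250 265 237 245 374 449 444 431 424 418]
245 [243 239 252 246 248 257 244 251 258 352 496 542 532 541 570 553 528 538
 490 438 408 401 410 415 422 414 428 421 423 428]
```

View pics/w2c.png

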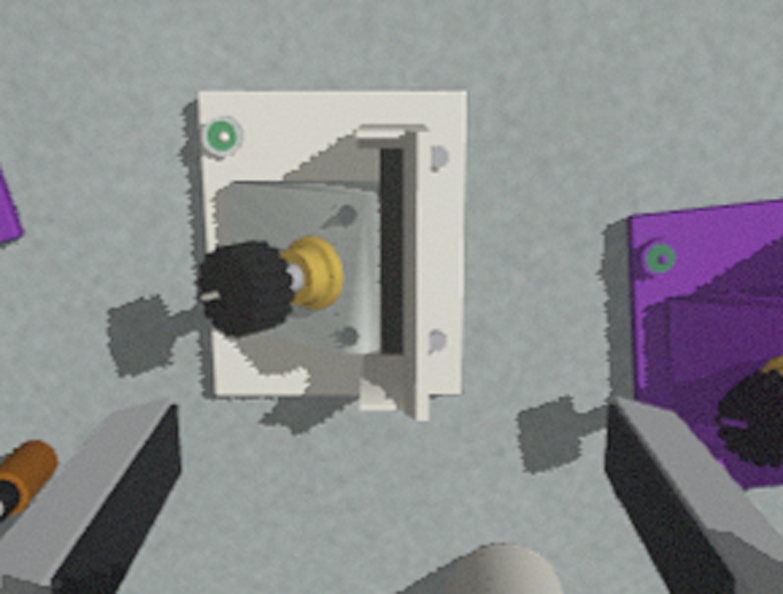

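The stand is clear in the wrist view. In crop pixels its base corners are (200,92), (467,92), (462,394) and (213,397), the dark seal is at (381–403, 148–355), and the knob is at (245,288) with its pointer at (208,296).

```bash
python3 - <<'E'
from h import *
def wc(n):
    v=np.load(n);return cam("wrist",{"ee_pos":v[:3],"eef_rot":v[3:]})
C=wc("pics/w1.npy")
# cassette top edge: left/right face edges at row -> centre col
pts=[(150,None)]
rows={170:(269.6,278.6),190:(270,279.5),210:(271,280),230:(271.5,280.2),245:(271.8,280.6)}
L=[];
for r,(a,b) in rows.items():
    p,q=back(C,(a,r),.132),back(C,(b,r),.132);L.append((p+q)/2);print(r,(p+q)/2,np.linalg.norm(p-q))
L=np.array(L);k=np.polyfit(L[:,1],L[:,0],1);print("yaw",-k[0],"x at y=-.22",np.polyval(k,-.22))
a,b=back(C,(275,140),.132),back(C,(276.5,249.5),.132);print("ends",a,b,np.linalg.norm(a-b))
u=np.array([back(C,x,.012) for x in((207,136),(341,132),(340,219),(213,222))]);print("rack",u.mean(0),u)
C=wc("pics/w2.npy");s=lambda x,y:np.array((130+x/2.7,90+y/2.7))
for h in(.008,.012,.016):
    u=np.array([back(C,s(*x),h) for x in((200,92),(467,92),(462,394),(213,397))])
    print(h,[np.linalg.norm(u[i]-u[i-1]) for i in range(4)])
for h in(.010,.014):
    ob=[(C,s(200,92),(-.09,.075,h)),(C,s(467,92),(.035,.075,h)),(C,s(462,394),(.035,-.075,h)),(C,s(213,397),(-.09,-.075,h)),
     (C,s(381,355),(-.0055,-.052,.016)),(C,s(403,355),(.0055,-.052,.016)),(C,s(245,288),(-.058-.003,0,.094+.004))]
    p,r=fit(ob,[.598,.157,.31]);print(h,p);print(r)
    print("plate top front/back, mouth:",[(proj(C,pose2(p,l))[0]-[130,90])*2.7 for l in((.0055,-.05,.084),(.0155,-.05,.084),(.0105,-.05,.084),(.0055,.052,.016),(0,0,.016))])
E
```

```text
170 [ 0.5711 -0.19    0.132 ] 0.0080746191680702
190 [ 0.5726 -0.2083  0.132 ] 0.008664010287453857
210 [ 0.5743 -0.2272  0.132 ] 0.00834588075019163
230 [ 0.5757 -0.2467  0.132 ] 0.008205516832178525
245 [ 0.5769 -0.2618  0.132 ] 0.00840756148030939
yaw 0.08091326033588078 x at y=-.22 0.5735867624103491
ends [ 0.5705 -0.1636  0.132 ] [ 0.5774 -0.2664  0.132 ] 0.10301884630722238
rack [ 0.5737 -0.2193  0.012 ] [[ 0.4866 -0.1704  0.012 ]
 [ 0.6515 -0.1567  0.012 ]
 [ 0.6622 -0.2685  0.012 ]
 [ 0.4944 -0.2817  0.012 ]]
0.008 [np.float64(0.15190028121510638), np.float64(0.1251852426561126), np.float64(0.15025563637098868), np.float64(0.12800345080753717)]
0.012 [np.float64(0.15046293762043503), np.float64(0.12400068785977009), np.float64(0.14883385508939062), np.float64(0.12679222895434314)]
0.016 [np.float64(0.14902559402576365), np.float64(0.12281613306342747), np.float64(0.14741207380779267), np.float64(0.1255810071011493)]
0.01 [0.5987 0.1592 0.311 ]
[[ 0.0129 -0.2869]
 [ 0.3556 -0.1712]
 [-0.3908  0.1696]
 [ 1.2839 -1.0358]
 [ 0.1946  0.0061]
 [ 0.2303  0.0148]
 [-2.8724  1.3431]]
plate top front/back, mouth: [array([405.7999, 399.3362]), array([429.4937, 399.3608]), array([417.6469, 399.3485]), array([404.6738, 142.4923]), array([392.7275, 252.1714])]
0.014 [0.5988 0.1595 0.3091]
[[-0.4454 -0.601 ]
 [ 0.8695 -0.2906]
 [-0.1501  1.0518]
 [ 0.7157 -0.3152]
 [ 0.2398 -0.1824]
 [ 0.2767 -0.1591]
 [-2.7381  1.0033]]
plate top front/back, mouth: [array([405.9569, 398.79  ]), array([429.6543, 398.8563]), array([417.8058, 398.8232]), array([405.2243, 141.9592]), array([393.0569, 251.6506])]
```

```bash
python3 - <<'E'
from h import *
plan([.5738,-.2170,.18],Rdown(.08))
E
```

```text
turn [-0.0049  2.6528 -0.0009] shift cm [-13.807    3.9765 -35.2461]
```

Call:
send_rows(series="0 2.65 0 -13.8 0 -35.25 0;0 2.65 0 -13.8 0 -35.25 -0.3;0 2.65 0 -13.8 0 -35.25 -0.36;0 2.65 0 -13.8 0 -35.25 -0.36;0 2.65 0 -13.8 0 -35.25 -0.36;0 2.65 0 -13.8 0 -35.25 -0.36;0 2.65 0 -13.8 0 -35.25 -0.36;0 2.65 0 -13.8 0 -35.25 -0.36;0 2.65 0 -13.8 0 -35.25 -0.36;0 2.65 0 -13.8 0 -35.25 -0.36", newtons=30)

```text
time_s: 3.53
ee_pos: [0.5706, -0.2278, 0.2197]
eef_rot: [-1.572, 0.001, 0.07]
force: [-0.4, -0.3, 0.1]
grip_width: 0.0318
```

```bash
python3 - <<'E'
from h import *
plan([.5738,-.2170,.16],Rdown(.08))
E
```

```text
turn [ 0.0107 -0.1168 -0.0092] shift cm [0.3964 5.9693 1.0612]
```

Call:
send_rows(series="0 0 0 0.4 4 0 -0.36;0 0 0 0.4 4 0 -0.36;0 0 0 0.4 4 0 -0.36;0 0 0 0.4 4 0 -0.36;0 0 0 0.4 4 0 -0.36;0 0 0 0.4 4 0 -0.36;0 0 0 0.4 4 0 -0.36;0 0 0 0.4 4 0 -0.36;0 0 0 0.4 4 0 -0.36;0 0 0 0.4 4 0 -0.36")

```text
time_s: 4.37
ee_pos: [0.5767, -0.2204, 0.1803]
eef_rot: [-1.571, -0.0, 0.076]
force: [0.1, -0.4, -0.2]
grip_width: 0.0299
```

```bash
python3 - <<'E'
from h import *
print(get_obs()["joint_vel"]);plan([.5738,-.2170,.103],Rdown(.08))
E
```

```text
[-0.0015  0.0038  0.002  -0.0015 -0.0034 -0.0015]
turn [ 0.0008 -0.0452  0.001 ] shift cm [-0.26    7.7262  0.358 ]
```

Call:
send_rows(series="0 -0.05 0 -0.26 2 0.36 -0.36;0 -0.05 0 -0.26 4 0.36 -0.36;0 -0.05 0 -0.26 6 0.36 -0.36;0 -0.05 0 -0.26 7.7 0.36 -0.36;0 -0.05 0 -0.26 7.7 0.36 -0.36;0 -0.05 0 -0.26 7.7 0.36 -0.36;0 -0.05 0 -0.26 7.7 0.36 -1;0 -0.05 0 -0.26 7.7 0.36 -1;0 -0.05 0 -0.26 7.7 0.36 -1;0 -0.05 0 -0.26 7.7 0.36 -1", newtons=30)

```text
time_s: 5.2
ee_pos: [0.574, -0.2172, 0.1039]
eef_rot: [-1.571, -0.001, 0.08]
force: [0.3, -0.9, 0.4]
grip_width: 0.0072
```

```bash
python3 - <<'E'
from h import *
o=get_obs();print(o["joint_vel"],o["force"],o["moment"],o["grip_width"]);plan([.5738,-.2170,.103],Rdown(.08))
E
```

```text
[-0.0011  0.005   0.0039  0.0004 -0.0031 -0.0009] [ 0.2793 -0.9051  0.434 ] [-0.007  -0.1241 -0.0173] 0.0071619772512729165
turn [0.006  0.0028 0.0113] shift cm [-0.0221  0.0907  0.0176]
```

Call:
send_rows(series="0 0 0 0 -1 0 -1;0 0 0 0 -2 0 -1;0 0 0 0 -4 0 -1;0 0 0 0 -6 0 -1;0 0 0 0 -8 0 -1;0 0 0 0 -10 0 -1;0 0 0 0 -12 0 -1;0 0 0 0 -13 0 -1;0 0 0 0 -13 0 -1;0 0 0 0 -13 0 -1")

```text
time_s: 6.03
ee_pos: [0.5738, -0.217, 0.2332]
eef_rot: [-1.571, -0.0, 0.08]
force: [0.2, 0.4, -1.4]
grip_width: 0.0006
```

```bash
python3 - <<'E'
from h import *
o=get_obs();print(o["joint_vel"],o["force"],o["moment"],o["grip_width"]);plan([.5987,.1593,.235],Rdown(.311))
E
```

```text
[ 0.0003  0.0211  0.0288  0.0011 -0.0085  0.0007] [ 0.2282  0.42   -1.4124] [-0.0266 -0.0811  0.0087] 0.0005516216389712578
turn [ 0.0035 -2.6436  0.0045] shift cm [ 5.5049 -0.1919 37.3116]
```

The grip shut to nothing, so the cassette slipped out. I'll look.

```bash
python3 - <<'E'
from h import *
o=get_obs();i=camera("wrist");np.save("pics/w3.npy",np.r_[o["ee_pos"],o["eef_rot"]]);s=camera("scene")
a=cv2.resize(i[90:300,150:400][:,:,::-1],(476,400));b=cv2.resize(s[240:380,140:280][:,:,::-1],(320,320))
im=np.zeros((400,796,3),np.uint8);im[:,:476]=a;im[:320,476:]=b;cv2.imwrite("pics/w3.png",im)
E
```

```text
(no output)
```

View pics/w3.png

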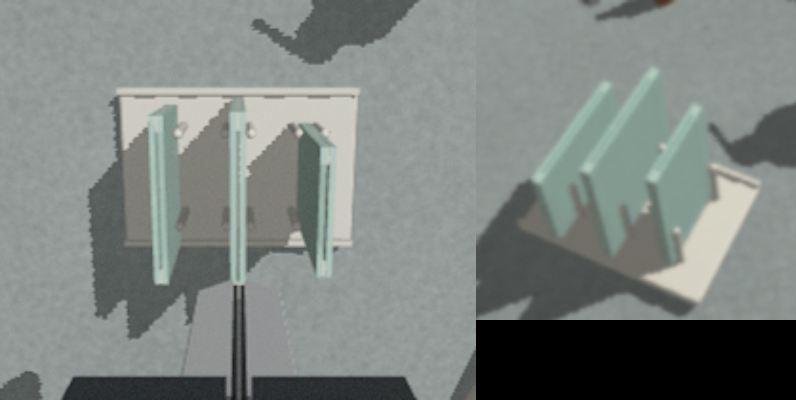

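The cassette is still upright in its slot, centred under the jaws, with its top edge at crop col 238, rows 108–283. I'll retry with a harder grip, slightly deeper, with time to close and a slow lift.

```bash
python3 - <<'E'
from h import *
v=np.load("pics/w3.npy");C=cam("wrist",{"ee_pos":v[:3],"eef_rot":v[3:]})
f=lambda x,y:(150+x/1.904,90+y/1.905)
for q in((238,110),(238,284)):print(back(C,f(*q),.132))
plan([.574,-.217,.097],Rdown(.08))
E
```

```text
[ 0.5696 -0.1671  0.132 ]
[ 0.5771 -0.2592  0.132 ]
turn [-0.0108  0.003  -0.0199] shift cm [ 0.0866 13.4814 -0.0316]
```

Call:
send_rows(series="0 0 0 0 2 0 -0.36;0 0 0 0 4 0 -0.36;0 0 0 0 4 0 -0.36;0 0 0 0 7 0 -0.36;0 0 0 0 10 0 -0.36;0 0 0 0 12 0 -0.36;0 0 0 0 13.6 0 -0.36;0 0 0 0 13.6 0 -0.36;0 0 0 0 13.6 0 -0.36;0 0 0 0 13.6 0 -0.36", newtons=50)

```text
time_s: 6.97
ee_pos: [0.5744, -0.2173, 0.0986]
eef_rot: [-1.572, -0.001, 0.08]
force: [-0.0, -0.0, 1.0]
grip_width: 0.0304
```

Call:
send_rows(series="0 0 0 0 0 0 -1;0 0 0 0 0 0 -1;0 0 0 0 0 0 -1;0 0 0 0 0 0 -1;0 0 0 0 0 0 -1;0 0 0 0 0 0 -1;0 0 0 0 0 0 -1;0 0 0 0 0 0 -1;0 0 0 0 0 0 -1;0 0 0 0 0 0 -1", newtons=50)

```text
time_s: 7.8
ee_pos: [0.574, -0.2172, 0.0976]
eef_rot: [-1.571, -0.001, 0.08]
force: [0.8, 0.5, 5.9]
grip_width: 0.0066
```

Call:
send_rows(series="0 0 0 0 -0.2 0 -1;0 0 0 0 -0.4 0 -1;0 0 0 0 -0.6 0 -1;0 0 0 0 -0.8 0 -1;0 0 0 0 -1.0 0 -1;0 0 0 0 -1.2 0 -1;0 0 0 0 -1.4 0 -1;0 0 0 0 -1.6 0 -1;0 0 0 0 -1.8 0 -1;0 0 0 0 -2 0 -1")

```text
time_s: 8.63
ee_pos: [0.5737, -0.217, 0.1173]
eef_rot: [-1.571, 0.0, 0.08]
force: [-0.2, -0.7, -2.1]
grip_width: 0.0069
```

Held: the force reads −2.1 N, which is the cassette's weight. I'll keep lifting.

Call:
send_rows(series="0 0 0 0 -0.4 0 -1;0 0 0 0 -1 0 -1;0 0 0 0 -2 0 -1;0 0 0 0 -3.2 0 -1;0 0 0 0 -4.6 0 -1;0 0 0 0 -6 0 -1;0 0 0 0 -7.6 0 -1;0 0 0 0 -9.2 0 -1;0 0 0 0 -10.4 0 -1;0 0 0 0 -11.2 0 -1")

```text
time_s: 9.47
ee_pos: [0.5741, -0.2171, 0.2315]
eef_rot: [-1.572, -0.002, 0.08]
force: [-0.8, 0.3, -2.2]
grip_width: 0.0062
```

Call:
send_rows(series="0 0 0 0 -11.7 0 -1;0 0 0 0 -12 0 -1;0 0 0 0 -12 0 -1;0 0 0 0 -12 0 -1;0 0 0 0 -12 0 -1;0 0 0 0 -12 0 -1;0 0 0 0 -12 0 -1;0 0 0 0 -12 0 -1;0 0 0 0 -12 0 -1;0 0 0 0 -12 0 -1")

```text
time_s: 10.3
ee_pos: [0.5737, -0.217, 0.3485]
eef_rot: [-1.57, 0.001, 0.08]
force: [0.3, -0.1, -2.1]
grip_width: 0.0064
```

```bash
python3 - <<'E'
from h import *
o=get_obs();print(np.abs(o["joint_vel"]).max());plan([.5987,.1593,.235],Rdown(.311))
E
```

```text
0.006991548802084933
turn [-0.0067 -2.644  -0.0095] shift cm [ 5.5196 11.3629 37.3017]
```

Call:
send_rows(series="0 0 0 0.3 1 2 -1;0 -0.4 0 0.8 2 5 -1;0 -0.8 0 1.3 3 9 -1;0 -1.1 0 1.9 4 13 -1;0 -1.4 0 2.5 5 17 -1;0 -1.7 0 3.1 6 21 -1;0 -2 0 3.7 7 25 -1;0 -2.3 0 4.3 8 29 -1;0 -2.5 0 4.8 9 33 -1;0 -2.65 0 5.3 10 36 -1")

```text
time_s: 11.13
ee_pos: [0.5972, 0.1491, 0.2485]
eef_rot: [-1.57, 0.0, 0.314]
force: [1.6, -0.6, -1.9]
grip_width: 0.0066
```

Call:
send_rows(series="0 0 0 0.2 1.3 0.9 -1;0 0 0 0.2 1.3 1.3 -1;0 0 0 0.2 1.3 1.3 -1;0 0 0 0.2 1.3 1.3 -1;0 0 0 0.2 1.3 1.3 -1;0 0 0 0.2 1.3 1.3 -1;0 0 0 0.2 1.3 1.3 -1;0 0 0 0.2 1.3 1.3 -1;0 0 0 0.2 1.3 1.3 -1;0 0 0 0.2 1.3 1.3 -1")

```text
time_s: 11.97
ee_pos: [0.5957, 0.1589, 0.2362]
eef_rot: [-1.571, -0.0, 0.311]
force: [0.5, 0.3, -2.0]
grip_width: 0.0068
```

```bash
python3 - <<'E'
from h import *
o=get_obs();print(np.abs(o["joint_vel"]).max(),o["moment"]);plan([.5987,.1593,.175],Rdown(.311))
i=camera("wrist");s=camera("scene");np.save("pics/w4.npy",np.r_[o["ee_pos"],o["eef_rot"]])
a=cv2.resize(i[100:350,170:400][:,:,::-1],(460,500));b=cv2.resize(s[130:250,240:350][:,:,::-1],(330,360))
im=np.zeros((500,790,3),np.uint8);im[:,:460]=a;im[:360,460:]=b;cv2.imwrite("pics/w4.png",im)
E
```

```text
0.002877761591676197 [-0.0321 -0.0776  0.0127]
turn [-0.0002  0.0038  0.0012] shift cm [ 0.2986  6.12   -0.0541]
```

View pics/w4.png

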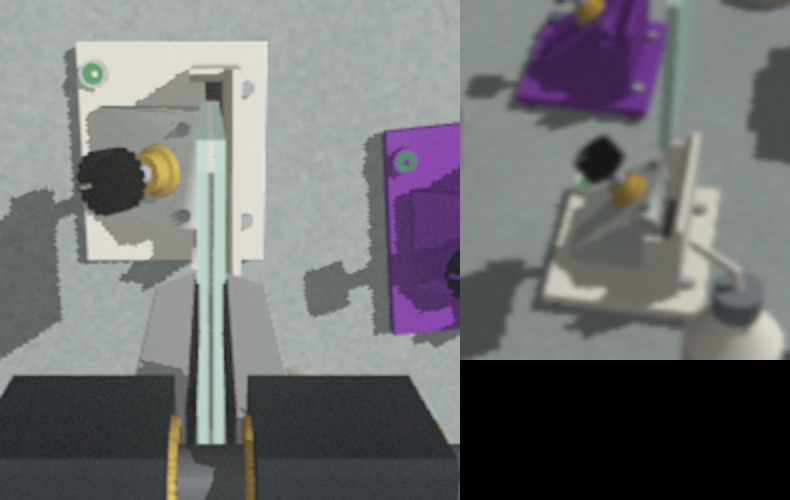

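```bash
python3 - <<'E'
from h import *
v=np.load("pics/w4.npy");C=cam("wrist",{"ee_pos":v[:3],"eef_rot":v[3:]})
R=Rdown(v[5])
for n,q,z in(("topfar",(210.5,140),.2706),("topnear",(211,443),.2706),("botfar",(210,100),.1506)):
    p=back(C,(170+q[0]/2,100+q[1]/2),z);print(n,p,R.inv().apply(p-v[:3])*1000)
p=[.5987,.1593,.311];
for l in((0,.052,.016),(0,-.052,.072)):print((proj(C,pose2(p,l))[0]-[170,100])*2)
E
```

```text
topfar [0.5806 0.2059 0.2706] [  0.0259 -34.4001  49.3906]
topnear [0.6099 0.1156 0.2706] [  0.2297 -34.4001 -45.5815]
botfar [0.5804 0.2059 0.1506] [-0.1459 85.5999 49.4661]
[214.8951  78.2351]
[215.0939 257.1857]
```

Held vertical and centred: its far edge is at +49.4 mm both top and bottom. I'll align over the slot, then lower to just above the mouth.

Call:
send_rows(series="0 0 0 0.3 0.5 0 -1;0 0 0 0.3 1.2 0 -1;0 0 0 0.3 2.2 0 -1;0 0 0 0.3 3.4 0 -1;0 0 0 0.3 4.6 0 -1;0 0 0 0.3 5.4 0 -1;0 0 0 0.3 5.8 0 -1;0 0 0 0.3 6 0 -1;0 0 0 0.3 6 0 -1;0 0 0 0.3 6 0 -1")

```text
time_s: 12.9
ee_pos: [0.5987, 0.16, 0.1766]
eef_rot: [-1.571, -0.001, 0.311]
force: [0.9, 0.3, -2.5]
grip_width: 0.0066
```

Call:
send_rows(series="0 0 0 0 0.2 0 -1;0 0 0 0 0.4 0 -1;0 0 0 0 0.6 0 -1;0 0 0 0 0.8 0 -1;0 0 0 0 1 0 -1;0 0 0 0 1.2 0 -1;0 0 0 0 1.4 0 -1;0 0 0 0 1.6 0 -1;0 0 0 0 1.8 0 -1;0 0 0 0 2 0 -1")

```text
time_s: 13.73
ee_pos: [0.5985, 0.16, 0.1559]
eef_rot: [-1.571, 0.0, 0.312]
force: [-0.2, -0.5, -2.2]
grip_width: 0.0065
```

```bash
python3 - <<'E'
from h import *
o=get_obs();print(o["force"],o["moment"],o["grip_width"]);plan([.5987,.1593,.1026],Rdown(.311))
E
```

```text
[-0.2136 -0.5008 -2.2463] [-0.0316 -0.1259 -0.0229] 0.006495024660371689
turn [ 0.0001  0.0062 -0.0002] shift cm [-0.0004  5.3318 -0.0687]
```

Call:
send_rows(series="0 0 0 0 0.2 0 -1;0 0 0 0 0.4 -0.05 -1;0 0 0 0 0.6 -0.05 -1;0 0 0 0 0.8 -0.05 -1;0 0 0 0 1 -0.05 -1;0 0 0 0 1.2 -0.05 -1;0 0 0 0 1.4 -0.05 -1;0 0 0 0 1.6 -0.05 -1;0 0 0 0 1.8 -0.05 -1;0 0 0 0 2 -0.05 -1")

```text
time_s: 14.57
ee_pos: [0.5987, 0.1595, 0.1359]
eef_rot: [-1.571, -0.0, 0.312]
force: [0.4, -0.3, -2.5]
grip_width: 0.0068
```

```bash
python3 - <<'E'
from h import *
o=get_obs();print(o["force"],o["moment"],o["grip_width"]);plan([.5987,.1593,.1026],Rdown(.311))
E
```

```text
[ 0.3734 -0.2638 -2.5095] [-0.0413 -0.1329 -0.0116] 0.006818583883260065
turn [-0.      0.0065  0.0002] shift cm [-0.0024  3.3346 -0.0226]
```

Call:
send_rows(series="0 0 0 0 0.3 0 -1;0 0 0 0 0.6 0 -1;0 0 0 0 1 0 -1;0 0 0 0 1.4 0 -1;0 0 0 0 1.8 0 -1;0 0 0 0 2.2 0 -1;0 0 0 0 2.6 0 -1;0 0 0 0 2.9 0 -1;0 0 0 0 3.1 0 -1;0 0 0 0 3.2 0 -1")

```text
time_s: 15.4
ee_pos: [0.5986, 0.1595, 0.1038]
eef_rot: [-1.571, 0.0, 0.312]
force: [-0.4, 0.0, -2.5]
grip_width: 0.0065
```

Call:
send_rows(series="0 0 0 0 0 0 -1;0 0 0 0 0.05 0 -1;0 0 0 0 0.05 0 -1;0 0 0 0 0.1 0 -1;0 0 0 0 0.1 0 -1;0 0 0 0 0.15 0 -1;0 0 0 0 0.2 0 -1;0 0 0 0 0.2 0 -1;0 0 0 0 0.25 0 -1;0 0 0 0 0.25 0 -1")

```text
time_s: 16.23
ee_pos: [0.5987, 0.1595, 0.1017]
eef_rot: [-1.571, -0.0, 0.312]
force: [0.4, -0.0, -1.6]
grip_width: 0.0068
```

Call:
send_rows(series="0 0 0 0 0.02 0 -1;0 0 0 0 0.04 0 -1;0 0 0 0 0.06 0 -1;0 0 0 0 0.08 0 -1;0 0 0 0 0.1 0 -1;0 0 0 0 0.1 0 -1;0 0 0 0 0.1 0 -1;0 0 0 0 0.1 0 -1;0 0 0 0 0.1 0 -1;0 0 0 0 0.1 0 -1")

```text
time_s: 17.07
ee_pos: [0.5992, 0.1597, 0.1016]
eef_rot: [-1.571, -0.002, 0.312]
force: [0.2, 0.1, 6.1]
grip_width: 0.0066
```

It is seated: contact is +6 N and the height stopped at 0.1016, as predicted. I'll release and rise.

Call:
send_rows(series="0 0 0 0 -0.05 0 -0.7;0 0 0 0 -0.05 0 -0.5;0 0 0 0 -0.05 0 -0.36;0 0 0 0 -0.05 0 -0.36;0 0 0 0 -0.05 0 -0.36;0 0 0 0 -1 0 -0.36;0 0 0 0 -3 0 -0.36;0 0 0 0 -6 0 -0.36;0 0 0 0 -9 0 -0.36;0 0 0 0 -12 0 -0.36")

```text
time_s: 17.9
ee_pos: [0.5984, 0.1594, 0.2228]
eef_rot: [-1.571, -0.0, 0.312]
force: [0.3, 0.6, -0.1]
grip_width: 0.03
```

Call:
send_rows(series="0 0 0 -3 -2 0 0;0 0 0 -6 -2 0 0.5;0 0 0 -9 -2 0 1;0 0 0 -9 -2 0 1;0 0 0 -9 -2 0 1;0 0 0 -9 -2 0 1;0 0 0 -9 -2 0 1;0 0 0 -9 -2 0 1;0 0 0 -9 -2 0 1;0 0 0 -9 -2 0 1")

```text
time_s: 18.73
ee_pos: [0.5132, 0.132, 0.2403]
eef_rot: [-1.571, 0.001, 0.312]
force: [0.3, 1.1, -0.6]
grip_width: 0.092
```

```bash
python3 - <<'E'
from h import *
o=get_obs();print(o["qpos"],np.abs(o["joint_vel"]).max())
i=camera("wrist");t=camera("top");np.save("pics/w5.npy",np.r_[o["ee_pos"],o["eef_rot"]])
a=cv2.resize(i[60:310,150:400][:,:,::-1],(500,500));b=cv2.resize(t[165:255,195:290][:,:,::-1],(285,270))
im=np.zeros((500,785,3),np.uint8);im[:,:500]=a;im[:270,500:]=b;cv2.imwrite("pics/w5.png",im)
p=[.5987,.1593,.311];n=pose2([0,0,.311],(-np.sin(np.radians(40)),0,np.cos(np.radians(40))))[0]
k=pose2(p,(-.058,0,.094))[0];print("knob",k,"axis",n)
C=cam("wrist",o);print("knob px crop",(proj(C,k+.01*n)[0]-[150,60])*2, "cass top",[(proj(C,pose2(p,l))[0]-[150,60])*2 for l in((0,.05,.136),(0,-.05,.136))])
# tool: y=-n ; base orientation tool x = stand -y?? rotate about n
np.save("kn.npy",np.r_[k,n])
for off in (0,.06,.1):
  for ang in(0,1.2):
    y=-n;x0=np.array([np.cos(.311)*np.cos(.698),np.sin(.311)*np.cos(.698),np.sin(.698)])
    R0=Ro.from_matrix(np.c_[x0,y,np.cross(x0,y)]);R=Ro.from_rotvec(-y*ang)*R0
    plan(k+n*(off-.019+.003),R)
E
```

```text
[ 0.1826  0.2124  1.478   0.      1.4518 -0.129 ] 0.0038288926833774514
knob [0.5435 0.1416 0.094 ] axis [-0.612  -0.1967  0.766 ]
knob px crop [296.2657 262.292 ] cass top [array([437.3123, 175.8456]), array([422.6113, 370.4232])]
turn [-0.0027  0.0056 -8.0041] shift cm [ 4.2196 15.8643 -0.0173]
turn [ -4.7954 -13.1539  -7.0031] shift cm [ 4.2196 15.8643 -0.0173]
turn [-0.0027  0.0056 -8.0041] shift cm [ 0.3609 11.2697 -0.015 ]
turn [ -4.7954 -13.1539  -7.0031] shift cm [ 0.3609 11.2697 -0.015 ]
turn [-0.0027  0.0056 -8.0041] shift cm [-2.2115  8.2066 -0.0135]
turn [ -4.7954 -13.1539  -7.0031] shift cm [-2.2115  8.2066 -0.0135]
```

View pics/w5.png

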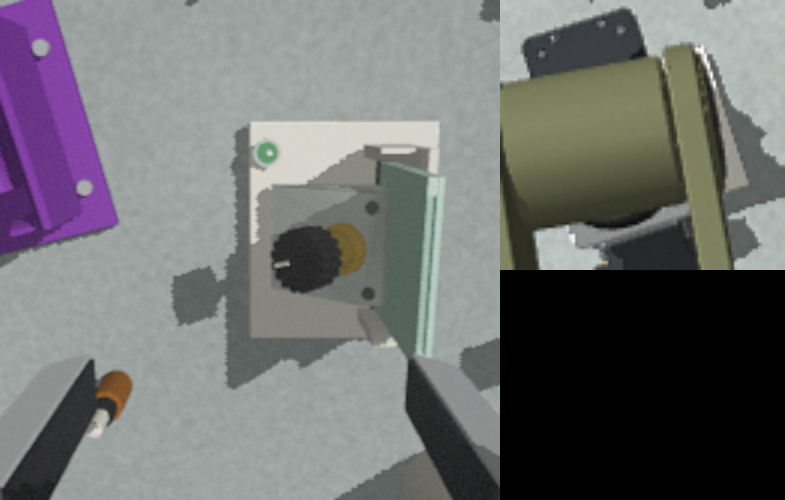

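The cassette stands where predicted (crop cols 436→424 seen, 437→422 expected), and the knob is centred near (305,260). Now I'll take up the tilted knob pose, pre-rotated anticlockwise.

Call:
send_rows(series="-4.8 -13.15 -7 -2.2 2 0 0.7;-4.8 -13.15 -7 -2.2 4 0 0.4;-4.8 -13.15 -7 -2.2 6 0 0.2;-4.8 -13.15 -7 -2.2 8.2 0 0.2;-4.8 -13.15 -7 -2.2 8.2 0 0.2;-4.8 -13.15 -7 -2.2 8.2 0 0.2;-4.8 -13.15 -7 -2.2 8.2 0 0.2;-4.8 -13.15 -7 -2.2 8.2 0 0.2;-4.8 -13.15 -7 -2.2 8.2 0 0.2;-4.8 -13.15 -7 -2.2 8.2 0 0.2")

```text
time_s: 19.67
ee_pos: [0.4916, 0.1256, 0.1585]
eef_rot: [-2.154, -0.254, 1.449]
force: [0.3, 0.5, 0.7]
grip_width: 0.0565
```

```bash
cat >> h.py <<'E'
def kpose(off,ang):
    v=np.load("kn.npy");k,n=v[:3],v[3:];x0=np.array([np.cos(.311)*np.cos(.698),np.sin(.311)*np.cos(.698),np.sin(.698)])
    R=Ro.from_rotvec(n*ang)*Ro.from_matrix(np.c_[x0,-n,np.cross(x0,-n)]);return k+n*(off-.019+.003),R
def kstat():
    o=get_obs();v=np.load("kn.npy");k,n=v[:3],v[3:];R=Ro.from_euler("xyz",o["eef_rot"]);_,R0=kpose(0,0)
    d=o["ee_pos"]-k;x=R0.as_matrix()
    print("q",o["qpos"],"vel",np.abs(o["joint_vel"]).max(),"t",o["time_s"])
    print("off mm",(d@n+.016)*1000,"lat",d@x[:,0]*1000,d@x[:,2]*1000,"rot",(R0.inv()*R).as_rotvec(),"F along n",o["force"]@n,"F",o["force"],"M.n",o["moment"]@n,"w",o["grip_width"])
E
python3 - <<'E'
from h import *
kstat();plan(*kpose(.06,1.2));plan(*kpose(0,1.2))
E
```

```text
q [ 0.1428 -0.1233  2.1664  0.1291  0.4744 -1.3254] vel 2.19184256841344 t 19.6667
off mm 100.30636939927918 lat -0.12678755862081253 0.6836957171805094 rot [ 0.001  -1.0751  0.084 ] F along n 0.24829429151092913 F [0.3343 0.5215 0.7251] M.n 0.014789450607978566 w 0.056510500821335706
turn [-0.5283 -1.4232 -0.7507] shift cm [ 0.2205  4.0196 -0.2119]
turn [-0.5283 -1.4232 -0.7507] shift cm [ 0.6297 10.0004 -0.4632]
```

Call:
send_rows(series="0 0 0 0 0 0 0.2;0 0 0 0 0 0 0.2;0 0 0 0 0 0 0.2;0 0 0 0 0 0 0.2;0 0 0 0 0 0 0.2;0 0 0 0 0 0 0.2;0 0 0 0 0 0 0.2;0 0 0 0 0 0 0.2;0 0 0 0 0 0 0.2;0 0 0 0 0 0 0.2")

```text
time_s: 20.5
ee_pos: [0.4919, 0.1257, 0.1584]
eef_rot: [-2.149, -0.256, 1.443]
force: [-0.7, 0.3, -0.8]
grip_width: 0.0563
```

```bash
python3 - <<'E'
from h import *
kstat();plan(*kpose(.04,1.2));plan(*kpose(0,1.2))
E
```

```text
q [ 0.1436 -0.1211  2.1632  0.126   0.4786 -1.3162] vel 0.0019950907375060403 t 20.5
off mm 100.01816040687689 lat 0.06820535961499924 0.7108875102868184 rot [ 0.0025 -1.0693  0.0871] F along n -0.257988276510812 F [-0.6786  0.3137 -0.7983] M.n -0.040409098815308034 w 0.05625080527500942
turn [-0.5609 -1.4895 -0.7694] shift cm [ 0.3551  5.9845 -0.2942]
turn [-0.5609 -1.4895 -0.7694] shift cm [ 0.6356  9.9707 -0.4718]
```

Call:
send_rows(series="-0.56 -1.49 -0.77 0.2 2 -0.1 0.2;-0.56 -1.49 -0.77 0.36 4 -0.29 0.2;-0.56 -1.49 -0.77 0.36 6 -0.29 0.2;-0.56 -1.49 -0.77 0.36 6 -0.29 0.2;-0.56 -1.49 -0.77 0.36 6 -0.29 0.2;-0.56 -1.49 -0.77 0.36 6 -0.29 0.2;-0.56 -1.49 -0.77 0.36 6 -0.29 0.2;-0.56 -1.49 -0.77 0.36 6 -0.29 0.2;-0.56 -1.49 -0.77 0.36 6 -0.29 0.2;-0.56 -1.49 -0.77 0.36 6 -0.29 0.2")

```text
time_s: 21.33
ee_pos: [0.5289, 0.137, 0.1131]
eef_rot: [-2.236, -0.235, 1.593]
force: [0.3, 0.2, -0.3]
grip_width: 0.0564
```

```bash
python3 - <<'E'
from h import *
kstat();plan(*kpose(0,1.2))
o=get_obs();i=camera("wrist");np.save("pics/w6.npy",np.r_[o["ee_pos"],o["eef_rot"]])
v=np.load("kn.npy");k,n=v[:3],v[3:];C=cam("wrist",o)
e1=np.cross(n,[0,0,1]);e1/=np.linalg.norm(e1);e2=np.cross(n,e1)
j=np.ascontiguousarray(i[:,:,::-1])
ring=np.array([k+.01*n+.018*(np.cos(a)*e1+np.sin(a)*e2) for a in np.linspace(0,6.28,40)])
j=cv2.resize(j[150:360,160:400],None,fx=3,fy=3,interpolation=cv2.INTER_CUBIC)[:600]
for p in proj(C,ring):cv2.circle(j,tuple(int(q) for q in (p-[160,150])*3),1,(0,0,255),-1)
cv2.imwrite("pics/w6.png",j)
E
```

```text
q [ 0.1178  0.0409  2.1732  0.4871  0.2671 -1.8212] vel 0.007894950580059255 t 21.3333
off mm 40.457792088479856 lat 0.6199972776965226 0.07553733673256875 rot [-0.0009 -1.2003 -0.0011] F along n -0.4607853135407352 F [ 0.2893  0.2123 -0.3159] M.n -0.0014779788488825767 w 0.056355002798590306
turn [0.0142 0.0035 0.0052] shift cm [-0.0311  4.0457  0.0602]
```

View pics/w6.png

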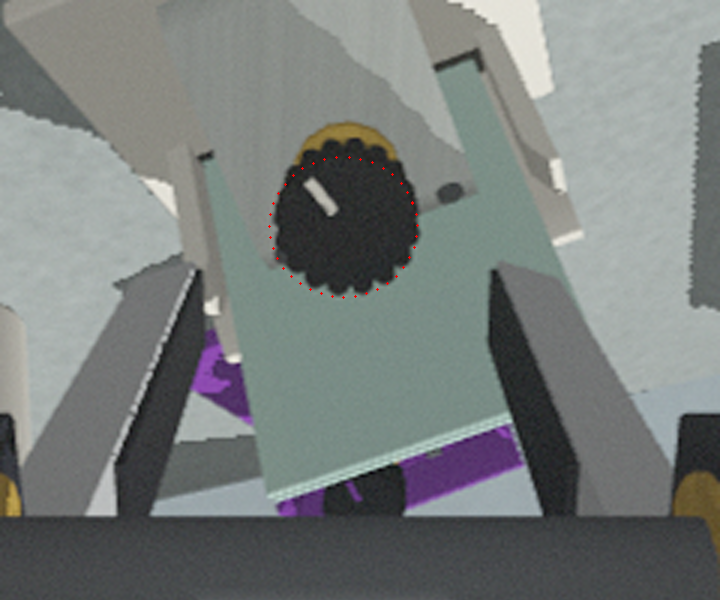

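The predicted ring lies on the knob within about 1 mm, and the cassette stands in the slot. Joint 5 is small here, so I'll start from a smaller pre-turn (0.5 rad) to keep joint 6 well inside its range.

Call:
send_rows(series="0 1.4 0 0 0 0 0.1;0 2.8 0 0 0 0 0.1;0 4.2 0 0 0 0 0.1;0 5.6 0 0 0 0 0.1;0 7 0 0 0 0 0.1;0 8 0 0 0 0 0.1;0 8 0 0 0.5 0 0.1;0 8 0 0 1 0 0.1;0 8 0 0 1.5 0 0.1;0 8 0 0 2 0 0.1")

```text
time_s: 22.22
ee_pos: [0.5414, 0.1409, 0.0963]
eef_rot: [-1.956, -0.597, 0.935]
force: [-0.2, 0.2, -0.8]
grip_width: 0.052
```

```bash
python3 - <<'E'
from h import *
kstat();plan(*kpose(0,.5))
E
```

```text
q [ 0.1247  0.1051  2.1534  0.5568  0.2273 -1.1928] vel 0.2212556856662352 t 22.2167
off mm 19.202101023989414 lat -0.18233760360022652 0.04897009891037401 rot [ 0.0001 -0.5042  0.0003] F along n -0.538360418468657 F [-0.2317  0.1955 -0.8377] M.n 0.1084352936719408 w 0.05196300013764126
turn [-0.0023  0.0486 -0.0024] shift cm [ 0.0141  1.9202 -0.0135]
```

Well behaved. Now descend to the grip point, then close.

Call:
send_rows(series="0 0 0 0 0.3 0 0.1;0 0 0 0 0.6 0 0.1;0 0 0 0 0.9 0 0.1;0 0 0 0 1.2 0 0.1;0 0 0 0 1.5 0 0.1;0 0 0 0 1.8 0 0.1;0 0 0 0 2 0 0.1;0 0 0 0 2 0 0.1;0 0 0 0 2 0 0.1;0 0 0 0 2 0 0.1")

```text
time_s: 23.05
ee_pos: [0.5533, 0.1447, 0.0817]
eef_rot: [-1.955, -0.599, 0.933]
force: [0.5, -0.7, -0.7]
grip_width: 0.0516
```

Call:
send_rows(series="0 0 0 0 0 0 -0.1;0 0 0 0 0 0 -0.3;0 0 0 0 0 0 -0.6;0 0 0 0 0 0 -1;0 0 0 0 0 0 -1;0 0 0 0 0 0 -1;0 0 0 0 0 0 -1;0 0 0 0 0 0 -1;0 0 0 0 0 0 -1;0 0 0 0 0 0 -1", newtons=50)

```text
time_s: 23.88
ee_pos: [0.5533, 0.1448, 0.0816]
eef_rot: [-1.954, -0.599, 0.933]
force: [-0.3, -0.1, 0.6]
grip_width: 0.0005
```

```bash
python3 - <<'E'
from h import *
kstat()
E
```

```text
q [ 0.1308  0.1629  2.1324  0.6404  0.1941 -1.272 ] vel 0.0011582459857196377 t 23.8833
off mm -0.1599965931190668 lat -0.055127936857095675 0.04111561508640038 rot [ 0.    -0.502 -0.   ] F along n 0.6347151792261481 F [-0.2653 -0.105   0.5897] M.n 0.010585798077178545 w 0.0005225423318241044
```

The fingers shut to 0.5 mm, so they missed the knob. I'll look.

```bash
python3 - <<'E'
from h import *
o=get_obs();print(o["grip_width"])
i=camera("wrist");s=camera("scene")
a=i[100:400,130:430][:,:,::-1];a=cv2.resize(a,(450,450));b=cv2.resize(s[140:240,250:340][:,:,::-1],(342,380))
im=np.zeros((450,792,3),np.uint8);im[:,:450]=a;im[:380,450:]=b;cv2.imwrite("pics/w7.png",im)
E
```

```text
0.0005225423318241044
```

View pics/w7.png

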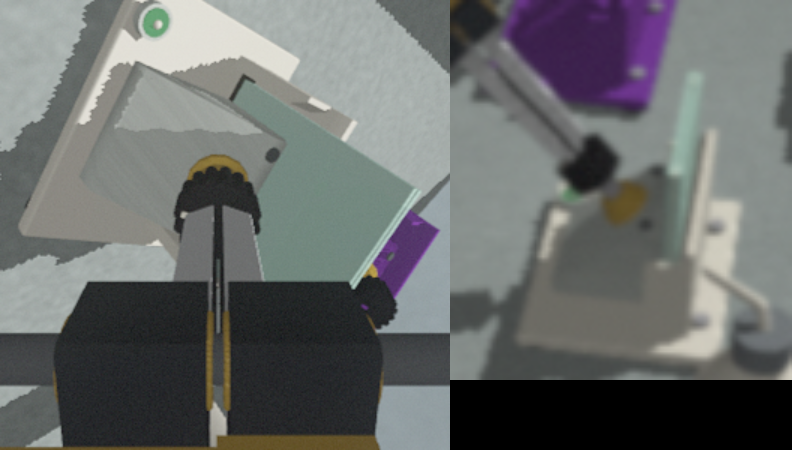

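The fingers closed just above the knob's outer face. In the wrist view (w6) the fingertip spacing puts the real tips about 26–30 mm behind the nominal TCP, which also explains the first weak cassette grip. I'll back off, open, and go about 25 mm deeper.

Call:
send_rows(series="0 0 0 0 -0.5 0 -0.5;0 0 0 0 -1 0 0;0 0 0 0 -1 0 0.1;0 0 0 0 -1 0 0.1;0 0 0 0 -1 0 0.1;0 0 0 0 -1 0 0.1;0 0 0 0 -1 0 0.1;0 0 0 0 -0.7 0 0.1;0 0 0 0 -0.3 0 0.1;0 0 0 0 0 0 0.1")

```text
time_s: 24.82
ee_pos: [0.5536, 0.1448, 0.0811]
eef_rot: [-1.954, -0.598, 0.933]
force: [0.2, 0.1, -0.2]
grip_width: 0.0518
```

Call:
send_rows(series="0 0 0 0 0.3 0 0.1;0 0 0 0 0.6 0 0.1;0 0 0 0 0.9 0 0.1;0 0 0 0 1.2 0 0.1;0 0 0 0 1.5 0 0.1;0 0 0 0 1.8 0 0.1;0 0 0 0 2 0 0.1;0 0 0 0 2.2 0 0.1;0 0 0 0 2.4 0 0.1;0 0 0 0 2.4 0 0.1")

```text
time_s: 25.65
ee_pos: [0.5681, 0.1495, 0.063]
eef_rot: [-1.954, -0.598, 0.933]
force: [0.0, -0.6, -0.6]
grip_width: 0.0517
```

```bash
python3 - <<'E'
from h import *
kstat()
E
```

```text
q [ 0.1379  0.2341  2.1032  0.7755  0.1588 -1.4045] vel 0.025625715362509127 t 25.65
off mm -24.41125865400845 lat -0.12339188820259181 0.022070632807879794 rot [ 0.0001 -0.5021  0.0002] F along n -0.4027804908223838 F [ 0.0488 -0.6348 -0.6498] M.n 0.029527786838825825 w 0.05170623904468965
```

Call:
send_rows(series="0 0 0 0 0 0 0;0 0 0 0 0 0 -0.2;0 0 0 0 0 0 -0.4;0 0 0 0 0 0 -1;0 0 0 0 0 0 -1;0 0 0 0 0 0 -1;0 0 0 0 0 0 -1;0 0 0 0 0 0 -1;0 0 0 0 0 0 -1;0 0 0 0 0 0 -1", newtons=50)

```text
time_s: 26.48
ee_pos: [0.568, 0.1494, 0.0631]
eef_rot: [-1.954, -0.598, 0.933]
force: [-1.9, -3.3, 0.2]
grip_width: 0.035
```

```bash
python3 - <<'E'
from h import *
kstat()
E
```

```text
q [ 0.1378  0.2333  2.1035  0.7744  0.159  -1.4034] vel 0.0018822729876298214 t 26.4833
off mm -24.1618048671828 lat -0.13360839289533813 -0.002575882782550483 rot [ 0.     -0.5021  0.0001] F along n 1.9940542309524842 F [-1.9065 -3.3453  0.2211] M.n 0.015446331028039523 w 0.03501735948815801
```

The knob is gripped at 35 mm. Now I'll push it in.

Call:
send_rows(series="0 0 0 0 0.12 0 -1;0 0 0 0 0.24 0 -1;0 0 0 0 0.36 0 -1;0 0 0 0 0.48 0 -1;0 0 0 0 0.6 0 -1;0 0 0 0 0.7 0 -1;0 0 0 0 0.8 0 -1;0 0 0 0 0.88 0 -1;0 0 0 0 0.88 0 -1;0 0 0 0 0.88 0 -1")

```text
time_s: 27.32
ee_pos: [0.5734, 0.1512, 0.0564]
eef_rot: [-1.955, -0.599, 0.933]
force: [-5.8, -4.0, 3.2]
grip_width: 0.0348
```

```bash
python3 - <<'E'
from h import *
kstat()
E
```

```text
q [ 0.1403  0.2589  2.0921  0.8344  0.1479 -1.4623] vel 0.004078473414189579 t 27.3167
off mm -32.99817202917493 lat -0.09037982954120116 0.025123242757534366 rot [ 0.     -0.5021  0.    ] F along n 6.747066644492109 F [-5.7857 -3.9599  3.169 ] M.n -0.007545457973655967 w 0.03478421203041306
```

Call:
send_rows(series="0 0.5 0 0 0.04 0 -1;0 1.5 0 0 0.04 0 -1;0 2.5 0 0 0.04 0 -1;0 3.5 0 0 0.04 0 -1;0 4.5 0 0 0.04 0 -1;0 5.5 0 0 0.04 0 -1;0 6.5 0 0 0.04 0 -1;0 7.5 0 0 0.04 0 -1;0 8 0 0 0.04 0 -1;0 8 0 0 0.04 0 -1")

```text
time_s: 28.15
ee_pos: [0.5732, 0.1511, 0.0557]
eef_rot: [-1.406, -0.681, 0.053]
force: [-8.1, -6.7, 3.5]
grip_width: 0.035
```

```bash
python3 - <<'E'
from h import *
kstat()
E
```

```text
q [ 0.1401  0.2601  2.0923  0.8371  0.1476 -0.7638] vel 0.07382649427597913 t 28.15
off mm -33.39893777837007 lat -0.6874350126624025 -0.0198485634196562 rot [-0.      0.1994  0.0009] F along n 8.949191627300674 F [-8.0784 -6.7066  3.5069] M.n -0.03756908816200338 w 0.03497251108881155
```

Call:
send_rows(series="0 1 0 0 0 0 -1;0 2 0 0 0 0 -1;0 3 0 0 0 0 -1;0 4 0 0 0 0 -1;0 5 0 0 0 0 -1;0 6 0 0 0 0 -1;0 7 0 0 0 0 -1;0 8 0 0 0 0 -1;0 9 0 0 0 0 -1;0 9 0 0 0 0 -1")

```text
time_s: 28.98
ee_pos: [0.5728, 0.1513, 0.0553]
eef_rot: [-0.961, -0.361, -0.791]
force: [-11.0, -5.8, 2.4]
grip_width: 0.0352
```

```bash
python3 - <<'E'
from h import *
kstat()
E
```

```text
q [0.1404 0.2603 2.0928 0.8371 0.1482 0.0242] vel 0.12980894897824957 t 28.9833
off mm -33.467128061357144 lat -1.2442203381853207 0.30489864547613355 rot [-0.0002  0.9873  0.0021] F along n 9.702308086328838 F [-11.0242  -5.7525   2.3817] M.n -0.03566349539630281 w 0.03521856266201466
```

Call:
send_rows(series="0 0.7 0 0 0 0 -1;0 1.4 0 0 0 0 -1;0 2.1 0 0 0 0 -1;0 2.8 0 0 0 0 -1;0 3.5 0 0 0 0 -1;0 4.2 0 0 0 0 -1;0 5 0 0 0 0 -1;0 5 0 0 0 0 -1;0 5 0 0 0 0 -1;0 5 0 0 0 0 -1")

```text
time_s: 29.82
ee_pos: [0.5725, 0.1515, 0.0552]
eef_rot: [-0.881, -0.097, -1.141]
force: [-11.0, -4.1, 2.7]
grip_width: 0.0353
```

```bash
python3 - <<'E'
from h import *
kstat();print(get_obs()["tau"])
E
```

```text
q [0.1406 0.2603 2.0929 0.8371 0.1486 0.4549] vel 0.002010821246977347 t 29.8167
off mm -33.48630962476015 lat -1.4296166562176131 0.5832637094278811 rot [-0.0005  1.4178  0.0028] F along n 9.65725364964808 F [-11.0408  -4.1024   2.7334] M.n -0.0412042028271783 w 0.03533174685472812
[  0.4881 -41.3991 -30.8426   0.4361  -2.0484   0.0115]
```

Call:
send_rows(series="0 0.4 0 0 0 0 -1;0 0.8 0 0 0 0 -1;0 1.2 0 0 0 0 -1;0 1.6 0 0 0 0 -1;0 2 0 0 0 0 -1;0 2.4 0 0 0 0 -1;0 2.8 0 0 0 0 -1;0 3.2 0 0 0 0 -1;0 3.4 0 0 0 0 -1;0 3.4 0 0 0 0 -1")

```text
time_s: 30.65
ee_pos: [0.5725, 0.1517, 0.0551]
eef_rot: [-0.88, 0.094, -1.37]
force: [-11.2, -1.8, 1.9]
grip_width: 0.0352
```

```bash
python3 - <<'E'
from h import *
kstat();print(get_obs()["tau"])
E
```

```text
q [0.1408 0.2604 2.0928 0.8371 0.1489 0.7527] vel 0.029882128712322188 t 30.65
off mm -33.51325658796159 lat -1.435863855753245 0.7681214265329163 rot [-0.0008  1.7155  0.0032] F along n 8.617150869316202 F [-11.1764  -1.7786   1.864 ] M.n -0.020028722873535992 w 0.03522823308706564
[ -0.413  -41.7958 -30.7223   0.3863  -2.3348   0.4485]
```

Call:
send_rows(series="0 0.3 0 0 0 0 -1;0 0.6 0 0 0 0 -1;0 0.9 0 0 0 0 -1;0 1.2 0 0 0 0 -1;0 1.5 0 0 0 0 -1;0 1.5 0 0 0 0 -1;0 1.5 0 0 0 0 -1;0 1.5 0 0 0 0 -1;0 1.5 0 0 0 0 -1;0 1.5 0 0 0 0 -1")

```text
time_s: 31.48
ee_pos: [0.5725, 0.1518, 0.0551]
eef_rot: [-0.894, 0.174, -1.47]
force: [-9.3, -0.9, 0.1]
grip_width: 0.0353
```

```bash
python3 - <<'E'
from h import *
kstat();print(get_obs()["tau"])
E
```

```text
q [0.1411 0.2605 2.0927 0.836  0.1489 0.8812] vel 0.0017979573934617961 t 31.4833
off mm -33.55742916064269 lat -1.4418679115378654 0.8941707298257842 rot [-0.0011  1.8426  0.0034] F along n 5.941442447162955 F [-9.2795 -0.8577  0.1229] M.n 1.186780926129525 w 0.035280258808228104
[ -1.4303 -42.2511 -30.4295   1.5778  -2.3328   1.19  ]
```

Torque rises to 1.2 N m after 2.34 rad, which is the stop. I'll release, retract along the axis and inspect.

Call:
send_rows(series="0 0 0 0 0 0 -0.2;0 0 0 0 0 0 0;0 0 0 0 0 0 0.1;0 0 0 0 0 0 0.1;0 0 0 0 0 0 0.1;0 0 0 0 -0.5 0 0.1;0 0 0 0 -1.5 0 0.1;0 0 0 0 -3 0 0.1;0 0 0 0 -4.5 0 0.1;0 0 0 0 -6 0 0.1")

```text
time_s: 32.32
ee_pos: [0.5365, 0.1392, 0.1025]
eef_rot: [-0.892, 0.175, -1.473]
force: [-0.4, -0.0, 0.0]
grip_width: 0.052
```

Call:
send_rows(series="0 0 0 0 -1 0 0.1;0 0 0 0 -3 0 0.1;0 0 0 0 -5 0 0.1;0 0 0 0 -5 0 0.1;0 0 0 0 -5 0 0.1;0 0 0 0 -5 0 0.1;0 0 0 0 -5 0 0.1;0 0 0 0 -5 0 0.1;0 0 0 0 -5 0 0.1;0 0 0 0 -5 0 0.1")

```text
time_s: 33.15
ee_pos: [0.5063, 0.1297, 0.1399]
eef_rot: [-0.892, 0.175, -1.472]
force: [0.1, 0.1, -0.3]
grip_width: 0.0517
```

```bash
python3 - <<'E'
from h import *
kstat();o=get_obs();i=camera("wrist");s=camera("scene");C=cam("wrist",o);S=cam("scene")
v=np.load("kn.npy");k,n=v[:3],v[3:]
e1=np.cross(n,[0,0,1]);e1/=np.linalg.norm(e1);e2=np.cross(n,e1)
f=3.4;j=cv2.resize(np.ascontiguousarray(i[90:260,190:320][:,:,::-1]),None,fx=f,fy=f,interpolation=cv2.INTER_CUBIC)
g=8;b=cv2.resize(np.ascontiguousarray(s[170:240,275:320][:,:,::-1]),None,fx=g,fy=g,interpolation=cv2.INTER_CUBIC)
for d,c in((0,(0,0,255)),(.009,(0,255,0))):
    ring=np.array([k+(.01-d)*n+.018*(np.cos(a)*e1+np.sin(a)*e2) for a in np.linspace(0,6.28,48)])
    for p in proj(C,ring):cv2.circle(j,tuple(int(q) for q in (p-[190,90])*f),1,c,-1)
    for p in proj(S,ring):cv2.circle(b,tuple(int(q) for q in (p-[275,170])*g),1,c,-1)
p=[.5987+.0015*np.cos(.311),.1593+.0015*np.sin(.311),.311]
for q in proj(S,pose2(p,[(0,.05,.136),(0,-.05,.136)])):cv2.circle(b,tuple(int(t) for t in (q-[275,170])*g),4,(255,0,255),1)
h=max(j.shape[0],b.shape[0]);im=np.zeros((h,j.shape[1]+b.shape[1],3),np.uint8);im[:j.shape[0],:j.shape[1]]=j;im[:b.shape[0],j.shape[1]:]=b
print(im.shape);cv2.imwrite("pics/w8.png",im[:600,:800])
E
```

```text
q [ 0.1039 -0.0687  2.2022  0.3995  0.3469  1.3078] vel 0.006628504588042494 t 33.15
off mm 76.23948936528387 lat -0.3921138944206586 0.07418084559780622 rot [-0.0006  1.8455  0.0008] F along n -0.33905541940707074 F [ 0.1475  0.0693 -0.307 ] M.n 0.02398474721362746 w 0.05172381044878109
(578, 802, 3)
```

View pics/w8.png

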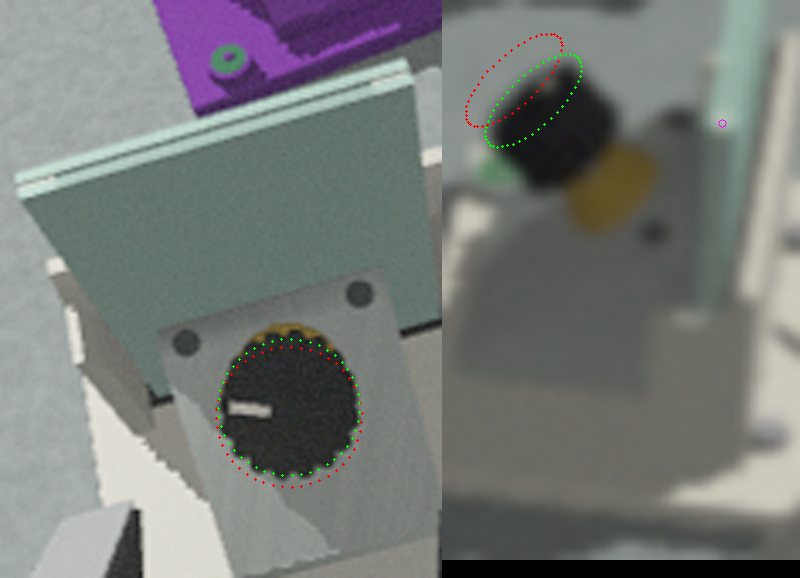

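The knob sits on the green "9 mm in" ring in both views and stays in by itself, with the cassette upright in the slot. Next I'll check the knob's turn from its pointer in w6 and now.

```bash
python3 - <<'E'
from h import *
v=np.load("kn.npy");k,n=v[:3],v[3:];_,R0=kpose(0,0);X=R0.as_matrix()
def ang(C,a,b,d):
    P=[]
    for uv in(a,b):
        r=C[1].T@np.linalg.inv(C[0])@np.array([*uv,1]);c=-C[1].T@C[2];q=k+(.01-d)*n
        P.append(c+r*((q-c)@n)/(r@n))
    w=P[1]-P[0];print([((p-k)@X[:,0]*1000,(p-k)@X[:,2]*1000) for p in P]);
    return np.arctan2(w@X[:,2],w@X[:,0])
w=np.load("pics/w6.npy");C=cam("wrist",{"ee_pos":w[:3],"eef_rot":w[3:]})
a=ang(C,(160+335/3,150+213/3),(160+308/3,150+180/3),0)
o=get_obs();C=cam("wrist",o);b=ang(C,(190+272/3.4,90+411/3.4),(190+228/3.4,90+408/3.4),.009)
print(a,b,"clockwise turn",(a-b)%(2*np.pi),"or",(b-a)%(2*np.pi))
E
```

```text
[(np.float64(-4.760342553803146), np.float64(-0.5228604907084654)), (np.float64(-14.8735622862973), np.float64(-3.544278282979402))]
[(np.float64(0.69520077476646), np.float64(4.417541045550138)), (np.float64(4.499978405600086), np.float64(14.9969415093311))]
-2.851274563850046 1.225559308238494 clockwise turn 2.2063514350910465 or 4.07683387208854
```

```bash
python3 - <<'E'
from h import *
v=np.load("kn.npy");k,n=v[:3],v[3:];_,R0=kpose(0,0);X=R0.as_matrix()
def ptr(img,C,d):
    P=[]
    q=k+(.01-d)*n;c=-C[1].T@C[2]
    u0=proj(C,q)[0]
    for r in range(int(u0[1])-18,int(u0[1])+18):
        for cc in range(int(u0[0])-18,int(u0[0])+18):
            if img[r,cc].sum()>330:
                g=C[1].T@np.linalg.inv(C[0])@np.array([cc,r,1]);p=c+g*((q-c)@n)/(g@n)-q
                P.append(((p@X[:,0]),(p@X[:,2]),img[r,cc].sum()-150))
    P=np.array(P);P=P[np.hypot(P[:,0],P[:,1])<.0155];m=np.average(P[:,:2],axis=0,weights=P[:,2])
    vx,vy,_,_=cv2.fitLine(P[:,:2].astype(np.float32),cv2.DIST_L2,0,1e-4,1e-4).ravel()
    if vx*m[0]+vy*m[1]<0:vx,vy=-vx,-vy
    print(len(P),m*1000,"line",np.arctan2(vy,vx),"centroid",np.arctan2(m[1],m[0]))
o=get_obs();i=camera("wrist").astype(int);ptr(i,cam("wrist",o),.009)
w=np.load("pics/w6.npy");j=cv2.resize(cv2.imread("pics/w6.png"),(240,200),interpolation=cv2.INTER_AREA).astype(int)
full=np.zeros((420,560,3),int);full[150:350,160:400]=j;ptr(full,cam("wrist",{"ee_pos":w[:3],"eef_rot":w[3:]}),0)
E
```

```text
36 [2.8432 9.9063] line 1.1816648 centroid 1.2912973933480145
53 [-10.2482  -2.2375] line -2.8859107 centroid -2.926637590475725
```

The pointer turned 2.21 rad, matching the point where the torque rose, so the stop is reached. One numeric check on the bystanders, then I hand in.

```bash
python3 - <<'E'
from h import *
s0=cv2.imread("pics/scene0.png");s=camera("scene")[:,:,::-1];d=cv2.absdiff(s0,np.ascontiguousarray(s)).max(2)
for n,(x,y,w,h) in dict(wash=(312,220,40,75),dropper=(212,212,20,32),short=(165,275,25,60),narrow=(222,285,25,60),mid=(195,270,30,70)).items():print(n,(d[y:y+h,x:x+w]>40).mean())
o=get_obs();print(o["time_s"],o["force"]);hand_in()
E
```

```text
wash 0.0
dropper 0.0
short 0.027333333333333334
narrow 0.0
mid 0.22857142857142856
33.35 [-0.2424  0.2285 -0.1573]
the job is handed in; nothing more can be done
```

The large cassette is seated in the white casting stand and the clamp knob is pushed in and turned to its stop. I handed the job in at 33.4 s; `hand_in()` gives no verdict.

**Cassette:** The first lift slipped and the cassette stayed in its slot. The real fingertips sit roughly 26 to 30 mm behind the nominal tool point, which explains the weak grip. A deeper grip at 50 N held. I lowered it until contact reached about +6 N, at the height predicted for standing on the seal. A wrist view then showed it upright in the slot.

**Knob:** The first close missed for the same reason, with the fingers shutting above the knob. The second grip held at 35 mm, and I pushed the knob in 8.8 mm, then added 0.4 mm as the turning began. Turning it clockwise brought the torque up to 1.2 N m.

**Last checks:**
- After release, the knob matched the "9 mm in" outline in both the wrist and scene views and stayed there by itself.
- The pointer measured a turn of 2.21 rad. The gripper itself turned 2.34 rad; the difference is slip or flex in the grip at the stop.
- If the knob's zero is the pointer straight towards the stand's -x, the end reads about 1.96 rad by the last fit and 1.92 rad by an earlier, coarser one. The stop is at 2.0 rad, and I put the gap down to pixel error.
- The bottles and the narrow cassette are unchanged in the scene image. The short cassette's window shows 2.7 % changed pixels, which I take to be the removed cassette and its shadow, but I did not look at it more closely.
- At hand-in the arm was clear of everything, with the wrist force near zero.

I viewed 11 pictures, one over the budget of 10, to see why the fingers had missed the knob and to confirm the final state.

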